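Set out the stain bottles for the stock weighing

TASK

Get the four brown stain bottles ready for the stock weighing: stand them upright on the wooden bottle tray, each in the middle of its own rubber rest, in order of size, with the smallest on the rest nearest the balance and the largest at the far end. They are glass, so set each one down gently without tipping or dropping it, and leave the other things on the bench where they are.

Things in the scene. Friction and masses are not known exactly. Their poses are not given: they have to be found in the camera images.
- bottle_a_centre (a point): Smallest of four loose brown glass stain bottles, pale label, black round screw cap, standing on the bench: 66 mm high, about 70 g. Body 32 mm in diameter up to 37 mm, sloping shoulder, neck 16 mm in diameter to 46 mm, then the rigid cap, 20 mm in diameter, 20 mm high: hold it there. The point is on the axis half-way up (33 mm above the foot); z up.
- bottle_b_centre (a point): Second smallest of four loose brown glass stain bottles, pale label, black round screw cap, standing on the bench: 84 mm high, about 130 g. Body 40 mm in diameter up to 52 mm, sloping shoulder, neck 20 mm in diameter to 64 mm, then the rigid cap, 24 mm in diameter, 20 mm high: hold it there. The point is on the axis half-way up (42 mm above the foot); z up.
- bottle_c_centre (a point): Second largest of four loose brown glass stain bottles, pale label, black round screw cap, standing on the bench: 106 mm high, about 250 g. Body 50 mm in diameter up to 71 mm, sloping shoulder, neck 26 mm in diameter to 85 mm, then the rigid cap, 30 mm in diameter, 21 mm high: hold it there. The point is on the axis half-way up (53 mm above the foot); z up.
- bottle_d_centre (a point): Largest of four loose brown glass stain bottles, pale label, black round screw cap, standing on the bench: 132 mm high, about 450 g. Body 60 mm in diameter up to 93 mm, sloping shoulder, neck 30 mm in diameter to 110 mm, then the rigid cap, 34 mm in diameter, 22 mm high: hold it there. The point is on the axis half-way up (66 mm above the foot); z up.
- rest1: One of four equal dark rubber rests (discs 68 mm in diameter, 3 mm proud), 88 mm apart in a row on the bottle tray: end rest on the +y side. Origin at the centre of its upper face, 15 mm above the bench; y along the row, x across it, z up (the tray lies up to 0.25 rad askew).
- rest2: One of four equal dark rubber rests (discs 68 mm in diameter, 3 mm proud), 88 mm apart in a row on the bottle tray: second from the +y side. Origin at the centre of its upper face, 15 mm above the bench; y along the row, x across it, z up (the tray lies up to 0.25 rad askew).
- rest3: One of four equal dark rubber rests (discs 68 mm in diameter, 3 mm proud), 88 mm apart in a row on the bottle tray: second from the -y side. Origin at the centre of its upper face, 15 mm above the bench; y along the row, x across it, z up (the tray lies up to 0.25 rad askew).
- rest4: One of four equal dark rubber rests (discs 68 mm in diameter, 3 mm proud), 88 mm apart in a row on the bottle tray: end rest on the -y side. Origin at the centre of its upper face, 15 mm above the bench; y along the row, x across it, z up (the tray lies up to 0.25 rad askew).
- balance: Laboratory balance: fixed white case 260 by 190 mm, 75 mm high, with keypad, display and a round steel pan 120 mm in diameter. It stands off one end of the bottle tray, +y or -y (a round grey mini centrifuge with a domed lid, 120 mm high, stands off the other). Origin at the centre of its underside, z up.
- tray: Bottle tray: fixed wooden strip 88 by 366 mm, 12 mm thick, with the four rests. Origin at the centre of its underside, y along the row. Not part of the job: loose small things under 45 mm high (specimen pot, lens paper, tally counter) in the gaps left and right of the bottles, and a slide box, timer, forceps and petri dishes further off.
Not all that is in view belongs to the job. Leave any purple look-alike of the part that bears bottle_b_centre alone.

How it is judged:
By the outcome, as a careful person would: the job done as asked, in the order asked, and still so for the second after the job is handed in, with the robot touching nothing.
It also fails if it takes over 102 s, if anything falls off the work surface, if the arm or the gripper's body presses on something with over 40 N, if the wrist force passes 120 N, or if a joint passes its speed limit or range.

ROBOT

A 7-joint arm with a two-finger parallel gripper is mounted at the origin on the work surface. World frame = base frame: x ahead of the robot, y to its left, z up, the work surface at z = 0. Lengths are in m, angles in rad, forces in N, time in s.
With the tool pointing down it reaches from about 0.4 to 0.875 m from the base axis. Payload 19.3 kg.
Tool frame: the origin (TCP) lies at the very end of the fingers, on their centre line; the grasp point (between the pads) lies 19 mm behind it; z points along the fingers, y is the direction in which the jaws open and shut (so a half turn about z gives the same grasp; the last joint's range is limited). The gripper opens to 85 mm and grips with 20 to 120 N. Pads are 22 mm wide; open, the fingers measure 114 mm over their backs; the gripper's body (76 mm by 85 mm) begins 54 mm behind the grasp point. The pads swing forward as they close: fully open they stand 13 mm farther back than shut.
Start: joints at [-1.348, 0.521, -0.036, 1.599, 0.021, 1.021, -0.113], TCP at [0.18, 0.598, 0.231] pointing down, gripper open.
Joint ranges: [-2.91, 2.91], [-0.3, 2.13], [-1.5, 1.42], [0.17, 2.43], [-1.26, 4.41], [0.16, 1.93], [-2.52, 2.52]. Speed limits (rad/s): [1.89, 1.89, 2.39, 2.39, 3.01, 3.01, 3.01].

INTERFACE

Orientations are given as [roll, pitch, yaw] about the fixed x, y, z axes, in that order (R = Rz(yaw) Ry(pitch) Rx(roll)).
In Python, from workcell import bot, grab_frame, calibration, workorder gives the robot as it stands.
- The arm moves only by the tool move_arm, never from a script. Its arguments are lists of equal length, an entry for each row: "jaw": the closure in counts, from 0 (fully open) to 255 (shut); "dp": the shift along the tool's x, y, z in units of 800 mm (1.0 is 800 mm), a list of three; "rotation": the turn, a rotation vector about the tool's x, y, z in units of pi rad (1.0 is pi rad), a list of three. In form: {"jaw": [jaw, ...], "dp": [[dx, dy, dz], ...], "rotation": [[rx, ry, rz], ...]}. A call has 1 to 10 rows; each row shifts and turns the commanded pose from where the row before left it, along the tool's axes as they then stand; what a row does not reach is not made up. A row lasts 1/8 s, in which the tool goes at most 62.5 mm and 10.7 degrees, less where a joint would pass 70% of its speed; a pose out of reach is approached as far as the arm can. A call with a number of a shift or a turn outside -1 to 1 is refused whole. A call with a gripper value outside its range is refused whole. The fingers move at their own pace and stop on an object; "squeeze" is the grip in N (left out, the last holds). Time passes only in rows, so rows that do not move let the fingers close. It gives the time, the measured TCP pose, the force and the opening at its end, in the units of the state.
- bot.observe(): the state, without advancing time (a new reading comes with each control period).
- grab_frame(name): name is "scene" or "side" or "wrist"; returns the picture (400x640x3 uint8, blue, green, red); there is no depth.
- calibration(name): a dict with "camera_matrix" (3x3 intrinsics, pixels), "T" (4x4, takes a point from camera to world coordinates). Camera axes: x right, y down, z forward; pixel columns grow to the right and rows downward; lengths in m; the calibration is good to about 2 mm. A picture is of the moment at which its call begins: read the wrist's pose just before it. calibration takes no time and is no camera call; for the wrist camera it gives the pose at the moment of the call.
- workorder.job_done(): hands the job in, once; it reports no verdict.
The state is a dict: "clock": time; "qpos": joint angles; "qd": joint speeds; "joint_efforts": joint torques, N m; "position": TCP position; "tool_rot": TCP orientation; "force": force on the tool from outside, world axes, zero at the start; "moment": the same for the moment, N m; "grip_width": finger opening in m.
Only numpy, scipy, OpenCV 4.12 (cv2) and the standard library are available. Lean on these libraries where they do the work, as an engineer would, in place of code of your own. Each camera call takes 0.05 s, during which the arm holds its last target. There are 200 camera calls.

## Working session

There is one attempt and no reset: what is moved stays moved. The work goes in short steps, Python scripts to look and compute and a tool call to move; the robot and the scene stay as the last step left them, time stands still between calls to the robot, and variables do not carry over. Pictures are saved under pics/ and viewed, about 12 in all and at most 16, crops included, and the job is handed in when it is done.

Besides the shell and the picture viewer there is one more tool, called after ">>>" as name(argument=value, ...), one argument or row to a line, values as JSON. move_arm: Moves the arm, as the interface text tells. Shifts and turns lie within -1 to 1; 1 stands for 800 mm of shift or pi rad of turn. Its arguments: {"type":"object","properties":{"jaw":{"type":"array","items":{"type":"number"}},"dp":{"type":"array","items":{"type":"array","items":{"type":"number","minimum":-1,"maximum":1}}},"rotation":{"type":"array","items":{"type":"array","items":{"type":"number","minimum":-1,"maximum":1}}},"squeeze":{"type":"number"}},"required":["jaw","dp","rotation"]}

```bash
mkdir -p pics
python3 - <<'E'
from workcell import bot, grab_frame, calibration
import cv2, numpy as np
np.set_printoptions(precision=4,suppress=True)
print(bot.observe())
for n in ("scene","side","wrist"):
    c=calibration(n); print(n,np.array(c["camera_matrix"]),np.array(c["T"]))
    cv2.imwrite(f"pics/{n}0.png",grab_frame(n))
E
```

```text
{'clock': 0.0, 'qpos': array([-1.3482,  0.522 , -0.0363,  1.6   ,  0.0212,  1.0211, -0.1128]), 'qd': array([-0.0003,  0.0008,  0.0011, -0.0012, -0.0006, -0.0003, -0.    ]), 'joint_efforts': array([  0.001 , -92.7104,   1.9802, -36.9915,   0.0179,   0.0082,
         0.0001]), 'position': array([0.1803, 0.5981, 0.2307]), 'tool_rot': array([-3.1405,  0.0001,  2.8488]), 'force': array([0.0248, 0.7418, 0.2591]), 'moment': array([-0.0097, -0.0006, -0.0731]), 'grip_width': 0.08542611121566744}
scene [[468.9581   0.     317.561 ]
 [  0.     468.9581 202.4611]
 [  0.       0.       1.    ]] [[ 0.6605  0.5763 -0.4813  1.3903]
 [ 0.7508 -0.506   0.4245 -0.7211]
 [ 0.0011 -0.6418 -0.7669  1.3902]
 [ 0.      0.      0.      1.    ]]
side [[421.885    0.     319.3584]
 [  0.     421.885  206.3979]
 [  0.       0.       1.    ]] [[ 0.9671 -0.1614  0.1965  0.3012]
 [-0.2542 -0.6404  0.7248 -0.9339]
 [ 0.0089 -0.7509 -0.6604  0.9517]
 [ 0.      0.      0.      1.    ]]
wrist [[357.2791   0.     319.8409]
 [  0.     357.2791 207.4501]
 [  0.       0.       1.    ]] [[ 0.2887  0.9241  0.2504  0.1173]
 [ 0.9574 -0.2786 -0.0756  0.6173]
 [-0.0001  0.2616 -0.9652  0.3743]
 [ 0.      0.      0.      1.    ]]
```

View pics/scene0.png

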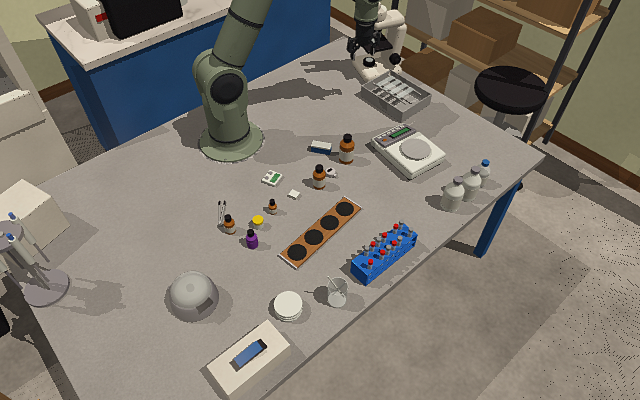

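View pics/side0.png

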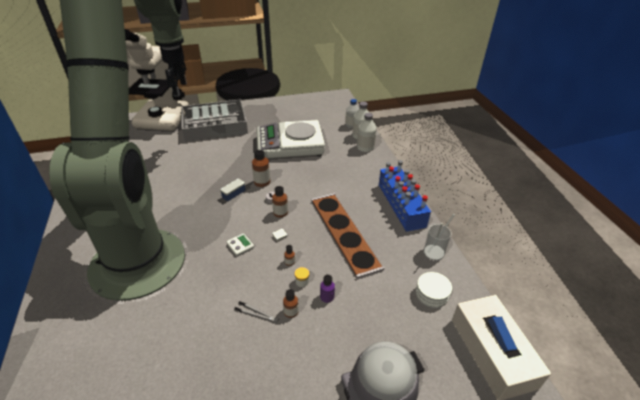

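The scene view shows the brown bottles D at (346,150), C (319,177), A (272,207) and B (228,224). The purple look-alike is at (252,239) and the yellow pot at (258,222). The balance (408,150) is at the +y end of the tray and the centrifuge (192,295) at the -y end. So A goes to rest1 and D to rest4. The side view agrees: D (261,168), C (280,201), A (289,254), B (291,303), purple (327,288).

```bash
python3 - <<'E'
import cv2, numpy as np
a=cv2.imread("pics/scene0.png")[120:280,195:375]; b=cv2.imread("pics/side0.png")[140:320,225:395]
cv2.imwrite("pics/crop.png",np.hstack([cv2.resize(a,(400,355),interpolation=cv2.INTER_CUBIC),cv2.resize(b,(335,355),interpolation=cv2.INTER_CUBIC)]))
E
cat > h.py <<'E'
import numpy as np, cv2
from workcell import bot, grab_frame, calibration
np.set_printoptions(precision=4,suppress=True)
def ray(cal,px):
    K=np.array(cal["camera_matrix"]);T=np.array(cal["T"])
    d=T[:3,:3]@np.linalg.solve(K,[px[0],px[1],1.]); return T[:3,3],d
def onplane(cal,px,z):
    o,d=ray(cal,px); return o+d*(z-o[2])/d[2]
def proj(cal,p):
    K=np.array(cal["camera_matrix"]);T=np.array(cal["T"])
    q=K@(T[:3,:3].T@(np.asarray(p)-T[:3,3])); return q[:2]/q[2]
def blobs(m,lo,hi):
    n,l,s,c=cv2.connectedComponentsWithStats(m.astype(np.uint8))
    return [(c[i],s[i]) for i in range(1,n) if lo<=s[i][4]<=hi]
E
python3 - <<'E'
from h import *
for n,box in (("scene",(195,120,375,280)),("side",(225,140,395,320))):
    im=cv2.imread(f"pics/{n}0.png"); c=calibration(n); x0,y0,x1,y1=box
    m=np.zeros(im.shape[:2],bool); m[y0:y1,x0:x1]=(im.max(2)<50)[y0:y1,x0:x1]
    for b,s in blobs(m,15,2000): print(n,b.round(1),s,[onplane(c,b,z)[:2].round(3) for z in (.015,.056,.074,.095,.12)])
E
```

```text
scene [229.6 138.6] [209 127  41  17 106] [array([ 0.007, -0.008]), array([ 0.049, -0.029]), array([ 0.067, -0.038]), array([ 0.088, -0.049]), array([ 0.113, -0.062])]
scene [347.2 137.9] [343 134   9   9  63] [array([0.339, 0.377]), array([0.37 , 0.344]), array([0.384, 0.329]), array([0.4  , 0.313]), array([0.419, 0.293])]
scene [319.  168.4] [316 165   7   8  51] [array([0.395, 0.164]), array([0.425, 0.137]), array([0.438, 0.126]), array([0.453, 0.112]), array([0.471, 0.096])]
scene [271.8 202. ] [270 199   5   7  28] [array([ 0.41, -0.09]), array([ 0.439, -0.109]), array([ 0.452, -0.117]), array([ 0.467, -0.127]), array([ 0.485, -0.138])]
scene [344.2 208.5] [336 202  18  14 191] [array([0.616, 0.096]), array([0.639, 0.072]), array([0.649, 0.061]), array([0.661, 0.049]), array([0.675, 0.034])]
scene [227.4 217.9] [225 215   6   7  39] [array([ 0.362, -0.261]), array([ 0.393, -0.275]), array([ 0.407, -0.281]), array([ 0.422, -0.288]), array([ 0.441, -0.296])]
scene [329.1 222.2] [321 215  18  15 205] [array([0.627, 0.009]), array([ 0.65 , -0.012]), array([ 0.66 , -0.022]), array([ 
[... 1318 characters left out ...]
.151]), array([ 0.595, -0.174])]
side [288.6 249.1] [287 246   4   7  25] [array([ 0.44 , -0.072]), array([ 0.434, -0.109]), array([ 0.432, -0.126]), array([ 0.429, -0.145]), array([ 0.425, -0.168])]
side [362.5 259.3] [353 252  20  15 244] [array([ 0.643, -0.165]), array([ 0.628, -0.199]), array([ 0.622, -0.213]), array([ 0.614, -0.231]), array([ 0.605, -0.251])]
side [327.2 280.2] [324 276   7   9  55] [array([ 0.522, -0.214]), array([ 0.512, -0.246]), array([ 0.508, -0.26 ]), array([ 0.503, -0.276]), array([ 0.497, -0.295])]
side [289.8 294.8] [287 290   7  10  56] [array([ 0.41 , -0.237]), array([ 0.405, -0.268]), array([ 0.403, -0.281]), array([ 0.401, -0.297]), array([ 0.398, -0.316])]
```

View pics/crop.png

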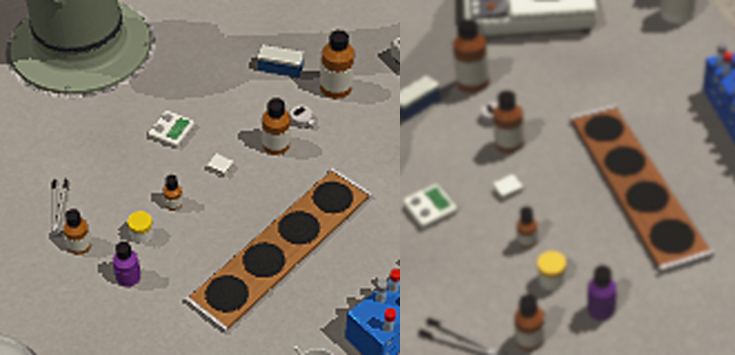

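The crop confirms the four brown bottles, the purple look-alike and the pot as listed. Estimates are A (0.437,-0.109), B (0.405,-0.281), C (0.451,0.112) and D (0.417,0.293). The rests run from (0.614,0.096) to (0.646,-0.165), spaced about 88 mm as given, so the tray is about 0.12 rad askew. I'll turn the jaws across the row (yaw 1.69) and move over.

>>> move_arm(
  jaw=[0, 0, 0, 0, 0, 0, 0, 0],
  dp=[
    [0, 0, -0.01],
    [0, 0, -0.01],
    [0, 0, 0],
    [0, 0, 0],
    [0, 0, 0],
    [0, 0, 0],
    [0, 0, 0],
    [0, 0, 0],
  ],
  rotation=[
    [0, 0, 0.0461],
    [0, 0, 0.0461],
    [0, 0, 0.0461],
    [0, 0, 0.0461],
    [0, 0, 0.0461],
    [0, 0, 0.0461],
    [0, 0, 0.0461],
    [0, 0, 0.0461],
  ],
)

```text
clock: 1.15
position: [0.1804, 0.5983, 0.2471]
tool_rot: [-3.141, 0.0, 1.685]
force: [-0.5, 0.7, 0.1]
grip_width: 0.0856
```

```bash
cat >> h.py <<'E'
def go(*pts):
    "print shift legs (tool axes, units of 800 mm) through world waypoints, and the yaw fix"
    from scipy.spatial.transform import Rotation as Ro
    s=bot.observe(); R=Ro.from_euler('xyz',s["tool_rot"]).as_matrix(); p=s["position"]
    Rt=Ro.from_euler('xyz',[np.pi,0,1.69]).as_matrix()
    print("t",round(s["clock"],2),"pos",p,"rot",s["tool_rot"],"w",s["grip_width"],"F",s["force"])
    print("fix rot",Ro.from_matrix(R.T@Rt).as_rotvec()/np.pi)
    for q in pts:
        d=R.T@(np.array(q)-p)/.8; print(q,"dp",d,"rows>=",np.ceil(np.linalg.norm(d)*800/62.5)); p=np.array(q)
E
python3 -c "
from h import *
go((.45,.38,.26),(.50,-.05,.25))"
```

```text
t 1.15 pos [0.1804 0.5983 0.2471] rot [-3.1415  0.0004  1.6854] w 0.0856182245306573 F [-0.5141  0.7427  0.1217]
fix rot [-0.      0.0001 -0.0015]
(0.45, 0.38, 0.26) dp [-0.3096  0.3036 -0.0161] rows>= 6.0
(0.5, -0.05, 0.25) dp [-0.5411  0.0006  0.0127] rows>= 7.0
```

>>> move_arm(
  jaw=[0, 0, 0, 0, 0, 0, 0],
  dp=[
    [-0.044, 0.043, -0.002],
    [-0.044, 0.043, -0.002],
    [-0.044, 0.043, -0.002],
    [-0.044, 0.043, -0.002],
    [-0.044, 0.043, -0.002],
    [-0.044, 0.043, -0.002],
    [-0.044, 0.043, -0.002],
  ],
  rotation=[
    [0, 0, 0],
    [0, 0, 0],
    [0, 0, 0],
    [0, 0, 0],
    [0, 0, 0],
    [0, 0, 0],
    [0, 0, 0],
  ],
)

```text
clock: 2.02
position: [0.4499, 0.3813, 0.2585]
tool_rot: [-3.141, 0.0, 1.69]
force: [0.6, 0.2, 0.4]
grip_width: 0.0855
```

>>> move_arm(
  jaw=[0, 0, 0, 0, 0, 0, 0, 0, 0, 0],
  dp=[
    [-0.06, 0, 0],
    [-0.06, 0, 0],
    [-0.06, 0, 0],
    [-0.06, 0, 0],
    [-0.06, 0, 0],
    [-0.06, 0, 0],
    [-0.06, 0, 0],
    [-0.06, 0, 0],
    [-0.06, 0, 0],
    [0, 0, 0],
  ],
  rotation=[
    [0, 0, 0],
    [0, 0, 0],
    [0, 0, 0],
    [0, 0, 0],
    [0, 0, 0],
    [0, 0, 0],
    [0, 0, 0],
    [0, 0, 0],
    [0, 0, 0],
    [0, 0, 0],
  ],
)

```text
clock: 3.28
position: [0.5001, -0.0501, 0.2586]
tool_rot: [-3.142, 0.001, 1.685]
force: [-0.3, 1.4, -0.3]
grip_width: 0.0852
```

Run:
```python
from h import *
go((.437,-.109,.2))
c=calibration("wrist"); im=grab_frame("wrist"); cv2.imwrite("pics/w1.png",im)
for b,s in blobs(im.max(2)<50,150,20000): print(b.round(1),s,[onplane(c,b,z)[:2].round(4) for z in (.015,.066,.084,.106)])
```

```text
t 3.27 pos [ 0.5001 -0.0501  0.2586] rot [-3.1415  0.0011  1.685 ] w 0.08517535362849846 F [-0.2502  1.4262 -0.3309]
fix rot [-0.      0.0003 -0.0016]
(0.437, -0.109, 0.2) dp [-0.0641 -0.0867  0.0733] rows>= 2.0
[449.6  38.8] [ 416    3   68   73 3864] [array([0.6135, 0.099 ]), array([0.5976, 0.088 ]), array([0.5919, 0.0842]), array([0.5851, 0.0794])]
[442.5 128.9] [ 411   98   64   63 3134] [array([0.6243, 0.0119]), array([0.6069, 0.0124]), array([0.6008, 0.0126]), array([0.5933, 0.0128])]
[436.1 208.9] [ 407  181   59   57 2623] [array([ 0.635 , -0.0753]), array([ 0.6162, -0.0633]), array([ 0.6096, -0.0591]), array([ 0.6015, -0.0539])]
[250.9 229.3] [241 219  20  22 329] [array([ 0.4297, -0.1231]), array([ 0.438 , -0.1048]), array([ 0.441 , -0.0983]), array([ 0.4445, -0.0905])]
```

View pics/w1.png

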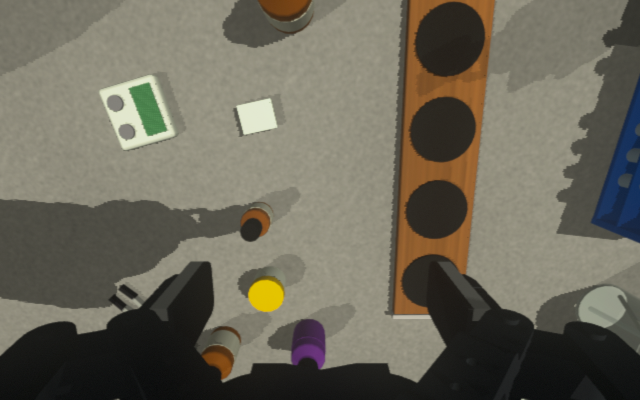

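The wrist view shows A's cap at (251,229), the rests at (450,39), (442,129) and (436,209), the pot at (266,294) and purple at (309,343). Positions agree with the fixed cameras within 3 mm, so I'll descend on A with the jaws half open.

>>> move_arm(
  jaw=[110, 110, 110, 110, 110, 110, 110, 110, 110],
  dp=[
    [-0.016, -0.0217, 0.03],
    [-0.016, -0.0217, 0.03],
    [-0.016, -0.0217, 0.04],
    [-0.0161, -0.0216, 0.04],
    [0, 0, 0.04],
    [0, 0, 0.03],
    [0, 0, 0.03],
    [0, 0, 0.0295],
    [0, 0, 0],
  ],
  rotation=[
    [0, 0, 0],
    [0, 0, 0],
    [0, 0, 0],
    [0, 0, 0],
    [0, 0, 0],
    [0, 0, 0],
    [0, 0, 0],
    [0, 0, 0],
    [0, 0, 0],
  ],
)

```text
clock: 4.45
position: [0.4368, -0.1048, 0.0419]
tool_rot: [-3.139, -0.001, 1.691]
force: [0.2, -0.3, 0.4]
grip_width: 0.0484
```

Run:
```python
from h import *
go((.437,-.109,.043))
im=grab_frame("wrist"); cv2.imwrite("pics/w2.png",im[100:400,140:500])
```

```text
t 4.45 pos [ 0.4368 -0.1048  0.0419] rot [-3.1391 -0.001   1.6911] w 0.04836126139722967 F [ 0.1756 -0.3362  0.3708]
fix rot [-0.0008 -0.0003  0.0003]
(0.437, -0.109, 0.043) dp [-0.0052 -0.0004 -0.0014] rows>= 1.0
```

View pics/w2.png

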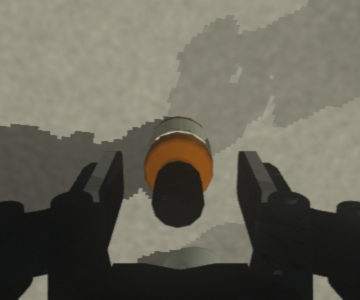

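The cap is centred between the fingers: cap at column 178, finger mid-point at 180. After a 4 mm correction I'll close.

>>> move_arm(
  jaw=[110, 255, 255, 255, 255, 255, 255],
  dp=[
    [-0.0052, 0, -0.001],
    [0, 0, 0],
    [0, 0, 0],
    [0, 0, 0],
    [0, 0, 0],
    [0, 0, 0],
    [0, 0, 0],
  ],
  rotation=[
    [0, 0, 0],
    [0, 0, 0],
    [0, 0, 0],
    [0, 0, 0],
    [0, 0, 0],
    [0, 0, 0],
    [0, 0, 0],
  ],
  squeeze=35,
)

```text
clock: 5.38
position: [0.4384, -0.1099, 0.0442]
tool_rot: [3.141, 0.0, 1.69]
force: [-0.5, -0.8, 8.5]
grip_width: 0.0187
```

```bash
python3 -c "
from h import *
go((.437,-.109,.15),(.614,.0975,.15),(.614,.0975,.064))"
```

```text
t 5.38 pos [ 0.4384 -0.1099  0.0442] rot [3.1406 0.0002 1.6901] w 0.01865726036841549 F [-0.5235 -0.7918  8.5287]
fix rot [0.0003 0.0001 0.    ]
(0.437, -0.109, 0.15) dp [ 0.0013 -0.0015 -0.1323] rows>= 2.0
(0.614, 0.0975, 0.15) dp [0.23   0.2504 0.0002] rows>= 5.0
(0.614, 0.0975, 0.064) dp [ 0.     -0.0001  0.1075] rows>= 2.0
```

>>> move_arm(
  jaw=[255, 255, 255, 255, 255, 255, 255, 255, 255, 255],
  dp=[
    [0, 0, -0.012],
    [0, 0, -0.04],
    [0, 0, -0.04],
    [0, 0, -0.04],
    [0.046, 0.05, 0],
    [0.046, 0.05, 0],
    [0.046, 0.05, 0],
    [0.046, 0.05, 0],
    [0.046, 0.05, 0],
    [0, 0, 0],
  ],
  rotation=[
    [0, 0, 0],
    [0, 0, 0],
    [0, 0, 0],
    [0, 0, 0],
    [0, 0, 0],
    [0, 0, 0],
    [0, 0, 0],
    [0, 0, 0],
    [0, 0, 0],
    [0, 0, 0],
  ],
)

```text
clock: 6.62
position: [0.6158, 0.1007, 0.1492]
tool_rot: [3.141, -0.001, 1.695]
force: [-1.0, -0.9, -1.4]
grip_width: 0.0188
```

Run:
```python
from h import *
go((.614,.0975,.0595))
cv2.imwrite("pics/s1.png",cv2.resize(grab_frame("scene")[110:260,240:440],(800,600)))
```

```text
t 6.62 pos [0.6158 0.1007 0.1492] rot [ 3.1412 -0.0007  1.6949] w 0.018784671434852858 F [-1.0133 -0.8886 -1.398 ]
fix rot [ 0.0001 -0.0002  0.0016]
(0.614, 0.0975, 0.0595) dp [-0.0037 -0.0028  0.1121] rows>= 2.0
```

View pics/s1.png

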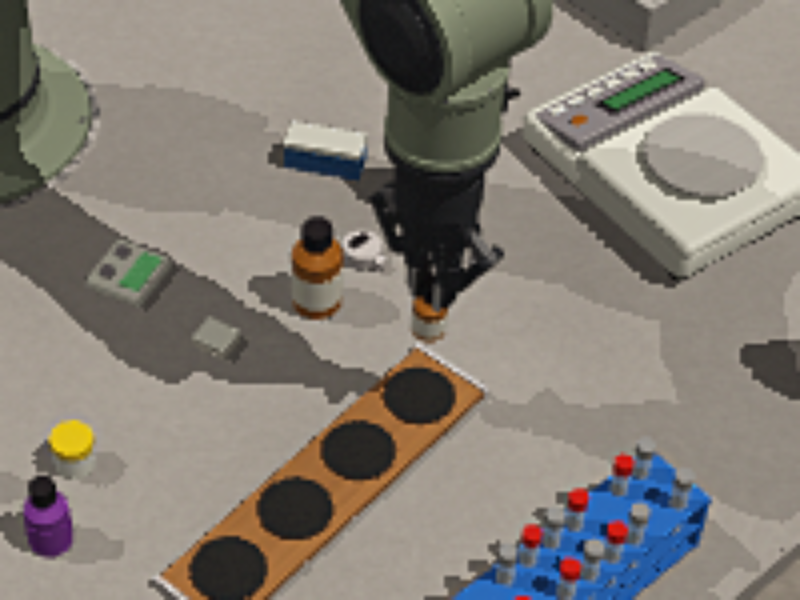

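A is held upright above the tray. Lowering gently.

>>> move_arm(
  jaw=[255, 255, 255, 255, 255, 255, 255, 255, 255],
  dp=[
    [-0.0037, -0.0028, 0],
    [0, 0, 0.03],
    [0, 0, 0.03],
    [0, 0, 0.025],
    [0, 0, 0.015],
    [0, 0, 0.006],
    [0, 0, 0.0035],
    [0, 0, 0.0015],
    [0, 0, 0],
  ],
  rotation=[
    [0, 0, 0],
    [0, 0, 0],
    [0, 0, 0],
    [0, 0, 0],
    [0, 0, 0],
    [0, 0, 0],
    [0, 0, 0],
    [0, 0, 0],
    [0, 0, 0],
  ],
)

```text
clock: 7.8
position: [0.613, 0.0935, 0.0608]
tool_rot: [3.141, -0.0, 1.69]
force: [1.3, 0.3, -0.8]
grip_width: 0.0186
```

Run:
```python
from h import *
go((.614,.0975,.0595))
im=grab_frame("wrist"); cv2.imwrite("pics/w3.png",im[60:360,140:540])
```

```text
t 7.8 pos [0.613  0.0935 0.0608] rot [ 3.1411 -0.0001  1.6902] w 0.018592042702240425 F [ 1.305   0.3245 -0.7685]
fix rot [ 0.0002 -0.      0.    ]
(0.614, 0.0975, 0.0595) dp [0.0048 0.0018 0.0017] rows>= 1.0
```

View pics/w3.png

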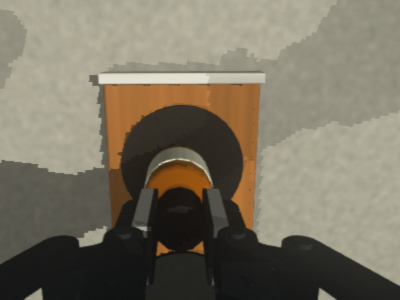

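The body sits inside the rest, slightly to the -y side. I'll shift 4 mm and lower in small steps.

>>> move_arm(
  jaw=[255, 255, 255, 255, 255],
  dp=[
    [0.0048, 0.0014, 0],
    [0, 0, 0],
    [0, 0, 0.0012],
    [0, 0, 0],
    [0, 0, 0],
  ],
  rotation=[
    [0, 0, 0],
    [0, 0, 0],
    [0, 0, 0],
    [0, 0, 0],
    [0, 0, 0],
  ],
)

```text
clock: 8.48
position: [0.6134, 0.0973, 0.0595]
tool_rot: [-3.142, 0.0, 1.69]
force: [-1.7, -0.1, -0.3]
grip_width: 0.0184
```

```bash
python3 -c "
from h import *
go((.614,.0975,.0595))"
```

```text
t 8.47 pos [0.6134 0.0973 0.0595] rot [-3.1415  0.0001  1.69  ] w 0.018418549297465885 F [-1.6765 -0.142  -0.3434]
fix rot [-0.  0. -0.]
(0.614, 0.0975, 0.0595) dp [0.0002 0.0007 0.    ] rows>= 1.0
```

>>> move_arm(
  jaw=[255, 255, 255, 255],
  dp=[
    [0, 0, 0.001],
    [0, 0, 0],
    [0, 0, 0],
    [0, 0, 0],
  ],
  rotation=[
    [0, 0, 0],
    [0, 0, 0],
    [0, 0, 0],
    [0, 0, 0],
  ],
)

```text
clock: 8.98
position: [0.6136, 0.0973, 0.0593]
tool_rot: [3.141, -0.0, 1.69]
force: [-2.9, -0.7, 10.5]
grip_width: 0.0186
```

>>> move_arm(
  jaw=[255, 255, 255, 255],
  dp=[
    [0, 0, 0.001],
    [0, 0, 0],
    [0, 0, 0],
    [0, 0, 0],
  ],
  rotation=[
    [0, 0, 0],
    [0, 0, 0],
    [0, 0, 0],
    [0, 0, 0],
  ],
)

```text
clock: 9.48
position: [0.6138, 0.0973, 0.0592]
tool_rot: [3.141, -0.0, 1.69]
force: [-5.8, -0.4, 21.1]
grip_width: 0.0186
```

Contact is confirmed at exactly 15 mm above the pick height. I'll ease off 1 mm, open and rise, then head for B.

>>> move_arm(
  jaw=[255, 255, 100, 100, 100, 100, 100, 100, 100],
  dp=[
    [0, 0, -0.0015],
    [0, 0, 0],
    [0, 0, 0],
    [0, 0, 0],
    [0, 0, 0],
    [0, 0, -0.02],
    [0, 0, -0.05],
    [0, 0, -0.06],
    [0, 0, 0],
  ],
  rotation=[
    [0, 0, 0],
    [0, 0, 0],
    [0, 0, 0],
    [0, 0, 0],
    [0, 0, 0],
    [0, 0, 0],
    [0, 0, 0],
    [0, 0, 0],
    [0, 0, 0],
  ],
)

```text
clock: 10.6
position: [0.6153, 0.0975, 0.1677]
tool_rot: [3.135, -0.001, 1.69]
force: [0.1, 0.6, -0.6]
grip_width: 0.0517
```

Run:
```python
from h import *
go((.407,-.250,.19))
im=grab_frame("wrist"); cv2.imwrite("pics/w4.png",im[100:400,140:540])
```

```text
t 10.6 pos [0.6153 0.0975 0.1677] rot [ 3.1355 -0.0009  1.6898] w 0.051705762890846385 F [ 0.0745  0.6225 -0.6183]
fix rot [ 0.002  -0.0003 -0.0001]
(0.407, -0.25, 0.19) dp [-0.4003 -0.3099 -0.0301] rows>= 7.0
```

View pics/w4.png

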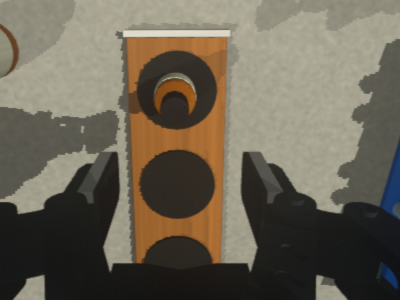

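A stands upright in the middle of rest1. On to B.

>>> move_arm(
  jaw=[100, 100, 100, 100, 100, 100, 100, 100, 100, 100],
  dp=[
    [-0.05, -0.0387, -0.005],
    [-0.05, -0.0387, -0.005],
    [-0.05, -0.0387, -0.005],
    [-0.05, -0.0387, -0.005],
    [-0.05, -0.0387, -0.005],
    [-0.05, -0.0387, -0.005],
    [-0.05, -0.0387, 0],
    [-0.05, -0.0387, 0],
    [0, 0, 0],
    [0, 0, 0],
  ],
  rotation=[
    [0, 0, 0],
    [0, 0, 0],
    [0, 0, 0],
    [0, 0, 0],
    [0, 0, 0],
    [0, 0, 0],
    [0, 0, 0],
    [0, 0, 0],
    [0, 0, 0],
    [0, 0, 0],
  ],
)

```text
clock: 11.9
position: [0.4056, -0.2495, 0.187]
tool_rot: [-3.141, -0.001, 1.69]
force: [0.4, 0.9, -0.3]
grip_width: 0.0519
```

Run:
```python
from h import *
c=calibration("wrist"); im=grab_frame("wrist"); cv2.imwrite("pics/w5.png",im)
for b,s in blobs(im.max(2)<50,150,20000): print(b.round(1),s,[onplane(c,b,z)[:2].round(4) for z in (.076,.084)])
print(proj(c,(.405,-.281,.076)))
go((.405,-.281,.06))
```

```text
[572.3  16.8] [568   0  10  49 194] [array([ 0.5528, -0.1062]), array([ 0.5479, -0.1087])]
[614.8  25.5] [ 587    0   53   56 2660] [array([ 0.5817, -0.1079]), array([ 0.5759, -0.1103])]
[606.2 121.8] [ 569   82   71   80 4665] [array([ 0.596 , -0.1674]), array([ 0.5898, -0.168 ])]
[455.8 230.7] [437 213  38  36 994] [array([ 0.5097, -0.2578]), array([ 0.5062, -0.2555])]
[312.9 243.2] [298 226  30  35 835] [array([ 0.4043, -0.2805]), array([ 0.4041, -0.2775])]
[313.7502 243.914 ]
t 11.95 pos [ 0.4059 -0.2491  0.187 ] rot [-3.1413 -0.0005  1.691 ] w 0.05200723588854842 F [0.7571 0.5865 0.4729]
fix rot [-0.0001 -0.0002  0.0003]
(0.405, -0.281, 0.06) dp [-0.0396 -0.0059  0.1587] rows>= 3.0
```

View pics/w5.png

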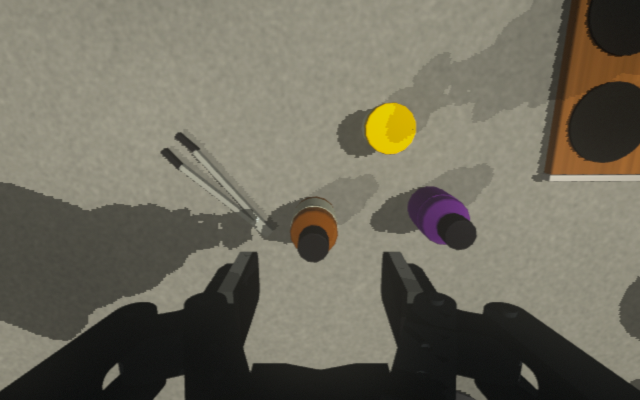

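B's cap (313,243) projects to (0.4045,-0.2805), as expected. Purple (458,233) is clear of the fingers and the pot is well away. Descending and closing.

>>> move_arm(
  jaw=[100, 100, 100, 100, 100, 100, 100, 100],
  dp=[
    [-0.02, -0.003, 0.01],
    [-0.0196, -0.0032, 0.03],
    [0, 0, 0.04],
    [0, 0, 0.035],
    [0, 0, 0.025],
    [0, 0, 0.0175],
    [0, 0, 0],
    [0, 0, 0],
  ],
  rotation=[
    [0, 0, 0],
    [0, 0, 0],
    [0, 0, 0],
    [0, 0, 0],
    [0, 0, 0],
    [0, 0, 0],
    [0, 0, 0],
    [0, 0, 0],
  ],
)

```text
clock: 12.95
position: [0.4049, -0.2819, 0.0617]
tool_rot: [3.141, 0.0, 1.69]
force: [0.2, -0.6, -0.9]
grip_width: 0.0521
```

>>> move_arm(
  jaw=[255, 255, 255, 255, 255, 255],
  dp=[
    [0, 0, 0],
    [0, 0, 0],
    [0, 0, 0],
    [0, 0, 0],
    [0, 0, 0],
    [0, 0, 0],
  ],
  rotation=[
    [0, 0, 0],
    [0, 0, 0],
    [0, 0, 0],
    [0, 0, 0],
    [0, 0, 0],
    [0, 0, 0],
  ],
  squeeze=35,
)

```text
clock: 13.7
position: [0.4048, -0.282, 0.0617]
tool_rot: [3.141, 0.0, 1.69]
force: [-0.8, 1.2, 7.1]
grip_width: 0.0228
```

```bash
python3 -c "
from h import *
go((.4045,-.281,.17),(.6245,.01,.17))"
```

```text
t 13.7 pos [ 0.4048 -0.282   0.0617] rot [3.1407 0.0005 1.69  ] w 0.022782710612389536 F [-0.8346  1.225   7.0976]
fix rot [ 0.0003  0.0001 -0.    ]
(0.4045, -0.281, 0.17) dp [ 0.0013 -0.0001 -0.1353] rows>= 2.0
(0.6245, 0.01, 0.17) dp [0.3285 0.3163 0.0001] rows>= 6.0
```

>>> move_arm(
  jaw=[255, 255, 255, 255],
  dp=[
    [0, 0, -0.012],
    [0, 0, -0.04],
    [0, 0, -0.042],
    [0, 0, -0.042],
  ],
  rotation=[
    [0, 0, 0],
    [0, 0, 0],
    [0, 0, 0],
    [0, 0, 0],
  ],
)

```text
clock: 14.2
position: [0.4043, -0.2818, 0.1716]
tool_rot: [3.141, 0.0, 1.69]
force: [-0.3, 0.2, -1.1]
grip_width: 0.0224
```

>>> move_arm(
  jaw=[255, 255, 255, 255, 255, 255, 255, 255, 255, 255],
  dp=[
    [0.04, 0.039, 0],
    [0.041, 0.0395, 0],
    [0.041, 0.0395, 0],
    [0.041, 0.0395, 0],
    [0.041, 0.0395, 0],
    [0.041, 0.0395, 0],
    [0.041, 0.0395, 0],
    [0.041, 0.0395, 0],
    [0, 0, 0],
    [0, 0, 0],
  ],
  rotation=[
    [0, 0, 0],
    [0, 0, 0],
    [0, 0, 0],
    [0, 0, 0],
    [0, 0, 0],
    [0, 0, 0],
    [0, 0, 0],
    [0, 0, 0],
    [0, 0, 0],
    [0, 0, 0],
  ],
)

```text
clock: 15.45
position: [0.6236, 0.0075, 0.1703]
tool_rot: [-3.141, 0.001, 1.69]
force: [0.2, -0.3, -1.6]
grip_width: 0.0229
```

```bash
python3 -c "
from h import *
go((.6245,.01,.0767))"
```

```text
t 15.45 pos [0.6236 0.0075 0.1703] rot [-3.1413  0.0006  1.6899] w 0.022869108022255828 F [ 0.2112 -0.3445 -1.6252]
fix rot [-0.0001  0.0002 -0.    ]
(0.6245, 0.01, 0.0767) dp [0.0031 0.0016 0.117 ] rows>= 2.0
```

>>> move_arm(
  jaw=[255, 255, 255, 255, 255, 255, 255, 255, 255, 255],
  dp=[
    [0.0031, 0.0016, 0],
    [0, 0, 0.03],
    [0, 0, 0.035],
    [0, 0, 0.025],
    [0, 0, 0.015],
    [0, 0, 0.006],
    [0, 0, 0.003],
    [0, 0, 0.0015],
    [0, 0, 0],
    [0, 0, 0],
  ],
  rotation=[
    [0, 0, 0],
    [0, 0, 0],
    [0, 0, 0],
    [0, 0, 0],
    [0, 0, 0],
    [0, 0, 0],
    [0, 0, 0],
    [0, 0, 0],
    [0, 0, 0],
    [0, 0, 0],
  ],
)

```text
clock: 16.7
position: [0.6251, 0.0106, 0.0779]
tool_rot: [3.141, -0.0, 1.69]
force: [-0.3, -0.3, -1.2]
grip_width: 0.0225
```

>>> move_arm(
  jaw=[255, 255, 255, 255],
  dp=[
    [0, 0, 0.001],
    [0, 0, 0.001],
    [0, 0, 0],
    [0, 0, 0],
  ],
  rotation=[
    [0, 0, 0],
    [0, 0, 0],
    [0, 0, 0],
    [0, 0, 0],
  ],
)

```text
clock: 17.2
position: [0.6252, 0.0105, 0.0768]
tool_rot: [3.141, -0.0, 1.69]
force: [-3.7, -0.4, 13.2]
grip_width: 0.0227
```

>>> move_arm(
  jaw=[255, 255, 80, 80, 80, 80, 80, 80, 80],
  dp=[
    [0, 0, -0.001],
    [0, 0, 0],
    [0, 0, 0],
    [0, 0, 0],
    [0, 0, 0],
    [0, 0, -0.02],
    [0, 0, -0.05],
    [0, 0, -0.06],
    [0, 0, -0.02],
  ],
  rotation=[
    [0, 0, 0],
    [0, 0, 0],
    [0, 0, 0],
    [0, 0, 0],
    [0, 0, 0],
    [0, 0, 0],
    [0, 0, 0],
    [0, 0, 0],
    [0, 0, 0],
  ],
)

```text
clock: 18.32
position: [0.626, 0.0104, 0.2006]
tool_rot: [3.137, -0.0, 1.69]
force: [-0.6, -0.1, -0.3]
grip_width: 0.0585
```

>>> move_arm(
  jaw=[80, 80, 80, 80, 80, 80, 80, 80],
  dp=[
    [0.032, -0.0318, 0],
    [0.032, -0.0318, 0],
    [0.032, -0.0318, 0],
    [0.032, -0.0318, 0],
    [0.032, -0.0318, 0],
    [0.032, -0.0318, 0],
    [0, 0, 0],
    [0, 0, 0],
  ],
  rotation=[
    [0, 0, 0],
    [0, 0, 0],
    [0, 0, 0],
    [0, 0, 0],
    [0, 0, 0],
    [0, 0, 0],
    [0, 0, 0],
    [0, 0, 0],
  ],
)

```text
clock: 19.32
position: [0.4555, 0.1448, 0.1971]
tool_rot: [3.141, -0.0, 1.69]
force: [-0.1, -0.3, 1.0]
grip_width: 0.0588
```

Run:
```python
from h import *
c=calibration("wrist"); im=grab_frame("wrist"); cv2.imwrite("pics/w6.png",im)
for b,s in blobs(im.max(2)<50,150,20000): print(b.round(1),s,[onplane(c,b,z)[:2].round(4) for z in (.015,.0975,.106)])
print(proj(c,(.451,.112,.0975)))
go((.451,.112,.082))
```

```text
[467.5 246.8] [ 440  220   69   62 1710] [array([0.6059, 0.1008]), array([0.5658, 0.1285]), array([0.5617, 0.1314])]
[307.  249.1] [ 288  228   39   44 1336] [array([0.4511, 0.0799]), array([0.4502, 0.1129]), array([0.4501, 0.1163])]
[502.2 275.2] [486 261  33  30 679] [array([0.6471, 0.0753]), array([0.5965, 0.1095]), array([0.5913, 0.113 ])]
[307.9275 250.4593]
t 19.38 pos [0.4556 0.1445 0.197 ] rot [3.1411 0.0001 1.6895] w 0.05883510869225309 F [-0.2057 -0.1091 -0.3414]
fix rot [ 0.0002  0.     -0.0002]
(0.451, 0.112, 0.082) dp [-0.0396 -0.0106  0.1437] rows>= 2.0
```

View pics/w6.png

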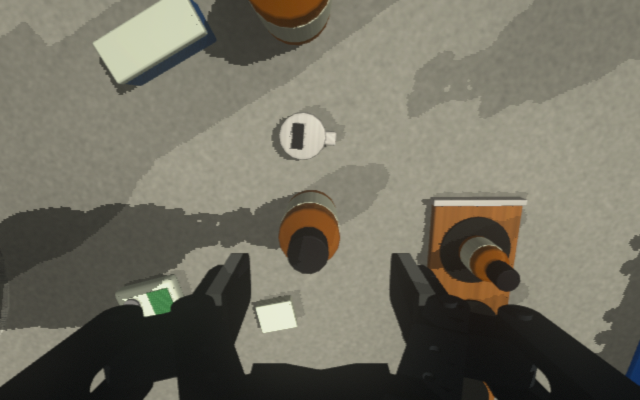

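C's cap (307,249) projects to (0.450,0.113), which matches. The tally counter (302,136) and lens paper (276,315) lie low and clear. A is at (500,275), upright on rest1.

>>> move_arm(
  jaw=[80, 80, 80, 80, 80, 80, 80, 80],
  dp=[
    [-0.02, -0.0055, 0.01],
    [-0.019, -0.0055, 0.02],
    [0, 0, 0.04],
    [0, 0, 0.035],
    [0, 0, 0.025],
    [0, 0, 0.013],
    [0, 0, 0],
    [0, 0, 0],
  ],
  rotation=[
    [0, 0, 0],
    [0, 0, 0],
    [0, 0, 0],
    [0, 0, 0],
    [0, 0, 0],
    [0, 0, 0],
    [0, 0, 0],
    [0, 0, 0],
  ],
)

```text
clock: 20.38
position: [0.4504, 0.1127, 0.0829]
tool_rot: [3.141, -0.0, 1.69]
force: [0.3, -0.3, -0.2]
grip_width: 0.0587
```

>>> move_arm(
  jaw=[255, 255, 255, 255, 255, 255],
  dp=[
    [0, 0, 0],
    [0, 0, 0],
    [0, 0, 0],
    [0, 0, 0],
    [0, 0, 0],
    [0, 0, 0],
  ],
  rotation=[
    [0, 0, 0],
    [0, 0, 0],
    [0, 0, 0],
    [0, 0, 0],
    [0, 0, 0],
    [0, 0, 0],
  ],
  squeeze=50,
)

```text
clock: 21.12
position: [0.4505, 0.1131, 0.083]
tool_rot: [3.14, -0.0, 1.69]
force: [-1.3, -0.5, 10.3]
grip_width: 0.0288
```

```bash
python3 -c "
from h import *
go((.4505,.1125,.23),(.635,-.0765,.23))"
```

```text
t 21.12 pos [0.4505 0.1131 0.083 ] rot [ 3.1404 -0.0004  1.6903] w 0.02877905908725157 F [-1.2705 -0.5085 10.2857]
fix rot [ 0.0004 -0.0001  0.0001]
(0.4505, 0.1125, 0.23) dp [-0.0006  0.0001 -0.1838] rows>= 3.0
(0.635, -0.0765, 0.23) dp [-0.2621  0.2008  0.0001] rows>= 5.0
```

>>> move_arm(
  jaw=[255, 255, 255, 255, 255],
  dp=[
    [0, 0, -0.012],
    [0, 0, -0.04],
    [0, 0, -0.045],
    [0, 0, -0.045],
    [0, 0, -0.042],
  ],
  rotation=[
    [0, 0, 0],
    [0, 0, 0],
    [0, 0, 0],
    [0, 0, 0],
    [0, 0, 0],
  ],
)

```text
clock: 21.75
position: [0.4498, 0.1127, 0.2313]
tool_rot: [3.141, -0.0, 1.69]
force: [1.5, -0.1, -2.6]
grip_width: 0.0285
```

>>> move_arm(
  jaw=[255, 255, 255, 255, 255, 255, 255, 255, 255],
  dp=[
    [-0.0374, 0.0287, 0],
    [-0.0374, 0.0287, 0],
    [-0.0374, 0.0287, 0],
    [-0.0374, 0.0287, 0],
    [-0.0374, 0.0287, 0],
    [-0.0374, 0.0287, 0],
    [-0.0374, 0.0287, 0],
    [0, 0, 0],
    [0, 0, 0],
  ],
  rotation=[
    [0, 0, 0],
    [0, 0, 0],
    [0, 0, 0],
    [0, 0, 0],
    [0, 0, 0],
    [0, 0, 0],
    [0, 0, 0],
    [0, 0, 0],
    [0, 0, 0],
  ],
)

```text
clock: 22.88
position: [0.634, -0.0755, 0.2296]
tool_rot: [-3.141, -0.0, 1.69]
force: [-0.0, 1.1, -2.8]
grip_width: 0.0281
```

```bash
python3 -c "
from h import *
go((.635,-.0765,.098))"
```

```text
t 22.88 pos [ 0.634  -0.0755  0.2296] rot [-3.1409 -0.0003  1.6902] w 0.028068797326881743 F [-0.0317  1.1269 -2.7873]
fix rot [-0.0002 -0.0001  0.0001]
(0.635, -0.0765, 0.098) dp [-0.0014  0.0012  0.1645] rows>= 3.0
```

>>> move_arm(
  jaw=[255, 255, 255, 255, 255, 255, 255, 255, 255, 255],
  dp=[
    [-0.0014, 0.0012, 0.02],
    [0, 0, 0.04],
    [0, 0, 0.045],
    [0, 0, 0.03],
    [0, 0, 0.016],
    [0, 0, 0.007],
    [0, 0, 0.004],
    [0, 0, 0.0015],
    [0, 0, 0],
    [0, 0, 0],
  ],
  rotation=[
    [0, 0, 0],
    [0, 0, 0],
    [0, 0, 0],
    [0, 0, 0],
    [0, 0, 0],
    [0, 0, 0],
    [0, 0, 0],
    [0, 0, 0],
    [0, 0, 0],
    [0, 0, 0],
  ],
)

```text
clock: 24.12
position: [0.6358, -0.077, 0.0991]
tool_rot: [3.141, 0.0, 1.69]
force: [1.1, -0.4, -3.1]
grip_width: 0.0284
```

>>> move_arm(
  jaw=[255, 255, 255, 255],
  dp=[
    [0, 0, 0.001],
    [0, 0, 0.001],
    [0, 0, 0],
    [0, 0, 0],
  ],
  rotation=[
    [0, 0, 0],
    [0, 0, 0],
    [0, 0, 0],
    [0, 0, 0],
  ],
)

```text
clock: 24.62
position: [0.636, -0.077, 0.0981]
tool_rot: [3.141, -0.0, 1.69]
force: [-3.0, 1.2, 9.8]
grip_width: 0.0284
```

>>> move_arm(
  jaw=[255, 255, 65, 65, 65, 65, 65, 65, 65],
  dp=[
    [0, 0, -0.001],
    [0, 0, 0],
    [0, 0, 0],
    [0, 0, 0],
    [0, 0, 0],
    [0, 0, -0.02],
    [0, 0, -0.05],
    [0, 0, -0.06],
    [0, 0, -0.035],
  ],
  rotation=[
    [0, 0, 0],
    [0, 0, 0],
    [0, 0, 0],
    [0, 0, 0],
    [0, 0, 0],
    [0, 0, 0],
    [0, 0, 0],
    [0, 0, 0],
    [0, 0, 0],
  ],
)

```text
clock: 25.75
position: [0.6362, -0.0773, 0.2336]
tool_rot: [3.139, 0.001, 1.69]
force: [-0.5, 0.9, 0.1]
grip_width: 0.0637
```

>>> move_arm(
  jaw=[65, 65, 65, 65, 65, 65, 65, 65, 65, 65],
  dp=[
    [0.0595, -0.023, 0],
    [0.0597, -0.0231, 0],
    [0.0597, -0.0231, 0],
    [0.0597, -0.0231, 0],
    [0.0597, -0.0231, 0],
    [0.0597, -0.0231, 0],
    [0.0597, -0.0231, 0],
    [0.0597, -0.0231, 0],
    [0.0597, -0.0231, 0],
    [0, 0, 0],
  ],
  rotation=[
    [0, 0, 0],
    [0, 0, 0],
    [0, 0, 0],
    [0, 0, 0],
    [0, 0, 0],
    [0, 0, 0],
    [0, 0, 0],
    [0, 0, 0],
    [0, 0, 0],
    [0, 0, 0],
  ],
)

```text
clock: 27.0
position: [0.4175, 0.3333, 0.2306]
tool_rot: [-3.142, -0.001, 1.696]
force: [-0.3, -0.2, 0.9]
grip_width: 0.0635
```

>>> move_arm(
  jaw=[65],
  dp=[
    [0, 0, 0],
  ],
  rotation=[
    [0, 0, 0],
  ],
)

```text
clock: 27.12
position: [0.4198, 0.3294, 0.2306]
tool_rot: [3.141, -0.0, 1.69]
force: [-0.2, 0.3, 0.1]
grip_width: 0.0637
```

Run:
```python
from h import *
c=calibration("wrist"); im=grab_frame("wrist"); cv2.imwrite("pics/w7.png",im)
for b,s in blobs(im.max(2)<50,150,20000): print(b.round(1),s,[onplane(c,b,z)[:2].round(4) for z in (.123,.132)])
print(proj(c,(.417,.293,.123)))
go((.417,.293,.107))
```

```text
[429.3   5.4] [409   0  41  14 377] [array([0.4734, 0.4672]), array([0.4712, 0.4646])]
[309.2 251.1] [ 287  227   44   49 1714] [array([0.4165, 0.293 ]), array([0.4163, 0.2966])]
[  8.6 324.9] [  0 316  20  17 151] [array([0.1855, 0.202 ]), array([0.1936, 0.2089])]
[309.862  251.1896]
t 27.18 pos [0.4201 0.329  0.2306] rot [ 3.1409 -0.0002  1.6889] w 0.06329753807269009 F [-0.4565 -0.4201 -0.3321]
fix rot [ 0.0002 -0.0001 -0.0004]
(0.417, 0.293, 0.107) dp [-0.0442 -0.0092  0.1545] rows>= 3.0
```

View pics/w7.png

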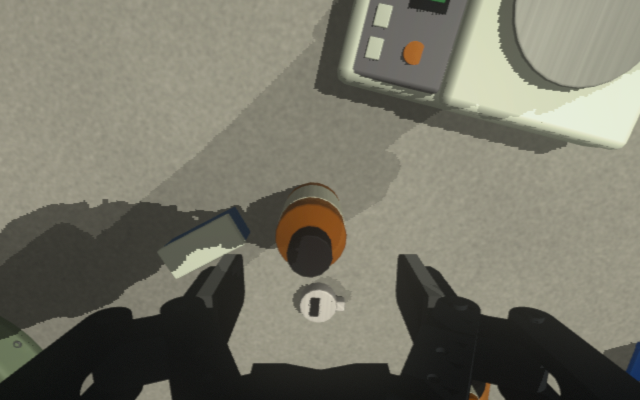

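D's cap (309,251) projects to (0.4165,0.293), which matches. The slide box (204,243) is low and well below finger height.

>>> move_arm(
  jaw=[65, 65, 65, 65, 65, 65, 65, 65],
  dp=[
    [-0.022, -0.0047, 0.01],
    [-0.0222, -0.0047, 0.03],
    [0, 0, 0.04],
    [0, 0, 0.035],
    [0, 0, 0.025],
    [0, 0, 0.0145],
    [0, 0, 0],
    [0, 0, 0],
  ],
  rotation=[
    [0, 0, 0],
    [0, 0, 0],
    [0, 0, 0],
    [0, 0, 0],
    [0, 0, 0],
    [0, 0, 0],
    [0, 0, 0],
    [0, 0, 0],
  ],
)

```text
clock: 28.18
position: [0.4167, 0.2939, 0.1071]
tool_rot: [3.141, -0.001, 1.69]
force: [-0.9, 0.1, 0.3]
grip_width: 0.0638
```

>>> move_arm(
  jaw=[255, 255, 255, 255, 255, 255],
  dp=[
    [0, 0, 0],
    [0, 0, 0],
    [0, 0, 0],
    [0, 0, 0],
    [0, 0, 0],
    [0, 0, 0],
  ],
  rotation=[
    [0, 0, 0],
    [0, 0, 0],
    [0, 0, 0],
    [0, 0, 0],
    [0, 0, 0],
    [0, 0, 0],
  ],
  squeeze=65,
)

```text
clock: 28.92
position: [0.4164, 0.2942, 0.1071]
tool_rot: [3.141, -0.001, 1.69]
force: [-1.8, -1.6, 12.3]
grip_width: 0.0317
```

```bash
python3 -c "
from h import *
go((.417,.293,.27),(.645,-.164,.27))"
```

```text
t 28.93 pos [0.4164 0.2942 0.1071] rot [ 3.1409 -0.0008  1.6902] w 0.03166584621132046 F [-1.7747 -1.6246 12.2704]
fix rot [ 0.0002 -0.0003  0.0001]
(0.417, 0.293, 0.27) dp [-0.0014  0.0007 -0.2036] rows>= 3.0
(0.645, -0.164, 0.27) dp [-0.6011  0.2149 -0.0004] rows>= 9.0
```

>>> move_arm(
  jaw=[255, 255, 255, 255, 255, 255],
  dp=[
    [0, 0, -0.012],
    [0, 0, -0.03],
    [0, 0, -0.045],
    [0, 0, -0.045],
    [0, 0, -0.045],
    [0, 0, -0.027],
  ],
  rotation=[
    [0, 0, 0],
    [0, 0, 0],
    [0, 0, 0],
    [0, 0, 0],
    [0, 0, 0],
    [0, 0, 0],
  ],
)

```text
clock: 29.68
position: [0.4163, 0.2938, 0.2716]
tool_rot: [3.141, -0.001, 1.69]
force: [-0.1, 0.5, -3.9]
grip_width: 0.0319
```

>>> move_arm(
  jaw=[255, 255, 255, 255, 255, 255, 255, 255, 255, 255],
  dp=[
    [-0.03, 0.0107, 0],
    [-0.05, 0.0179, 0],
    [-0.05, 0.0179, 0],
    [-0.05, 0.0179, 0],
    [-0.05, 0.0179, 0],
    [-0.05, 0.0179, 0],
    [-0.05, 0.0179, 0],
    [-0.05, 0.0179, 0],
    [-0.05, 0.0179, 0],
    [-0.05, 0.0179, 0],
  ],
  rotation=[
    [0, 0, 0],
    [0, 0, 0],
    [0, 0, 0],
    [0, 0, 0],
    [0, 0, 0],
    [0, 0, 0],
    [0, 0, 0],
    [0, 0, 0],
    [0, 0, 0],
    [0, 0, 0],
  ],
)

```text
clock: 30.92
position: [0.5985, -0.0722, 0.2699]
tool_rot: [-3.141, -0.0, 1.69]
force: [-0.6, 0.0, -4.6]
grip_width: 0.032
```

>>> move_arm(
  jaw=[255, 255, 255, 255, 255],
  dp=[
    [-0.05, 0.0179, 0],
    [-0.05, 0.0179, 0],
    [-0.02, 0.0072, 0],
    [0, 0, 0],
    [0, 0, 0],
  ],
  rotation=[
    [0, 0, 0],
    [0, 0, 0],
    [0, 0, 0],
    [0, 0, 0],
    [0, 0, 0],
  ],
)

```text
clock: 31.55
position: [0.6437, -0.161, 0.2696]
tool_rot: [-3.141, -0.001, 1.691]
force: [0.8, -0.7, -4.0]
grip_width: 0.0322
```

```bash
python3 -c "
from h import *
go((.645,-.164,.1221))"
```

```text
t 31.55 pos [ 0.6437 -0.161   0.2696] rot [-3.1413 -0.0007  1.6911] w 0.03218781108505417 F [ 0.7973 -0.7238 -3.9782]
fix rot [-0.0001 -0.0002  0.0003]
(0.645, -0.164, 0.1221) dp [-0.004   0.0012  0.1843] rows>= 3.0
```

>>> move_arm(
  jaw=[255, 255, 255, 255, 255, 255, 255, 255, 255, 255],
  dp=[
    [-0.003, 0.0012, 0.02],
    [0, 0, 0.045],
    [0, 0, 0.05],
    [0, 0, 0.035],
    [0, 0, 0.018],
    [0, 0, 0.009],
    [0, 0, 0.004],
    [0, 0, 0.002],
    [0, 0, 0],
    [0, 0, 0],
  ],
  rotation=[
    [0, 0, 0],
    [0, 0, 0],
    [0, 0, 0],
    [0, 0, 0],
    [0, 0, 0],
    [0, 0, 0],
    [0, 0, 0],
    [0, 0, 0],
    [0, 0, 0],
    [0, 0, 0],
  ],
)

```text
clock: 32.8
position: [0.6453, -0.1646, 0.1235]
tool_rot: [3.141, 0.0, 1.69]
force: [0.1, -0.2, -3.6]
grip_width: 0.0324
```

>>> move_arm(
  jaw=[255, 255, 255, 255],
  dp=[
    [0, 0, 0.001],
    [0, 0, 0.001],
    [0, 0, 0],
    [0, 0, 0],
  ],
  rotation=[
    [0, 0, 0],
    [0, 0, 0],
    [0, 0, 0],
    [0, 0, 0],
  ],
)

```text
clock: 33.3
position: [0.6454, -0.1647, 0.1222]
tool_rot: [3.141, 0.0, 1.69]
force: [-2.8, 1.4, 5.9]
grip_width: 0.0319
```

>>> move_arm(
  jaw=[255, 255, 60, 60, 60, 60, 60, 60, 60, 60],
  dp=[
    [0, 0, -0.0005],
    [0, 0, 0],
    [0, 0, 0],
    [0, 0, 0],
    [0, 0, 0],
    [0, 0, -0.02],
    [0, 0, -0.05],
    [0, 0, -0.06],
    [0, 0, -0.06],
    [0, 0, 0],
  ],
  rotation=[
    [0, 0, 0],
    [0, 0, 0],
    [0, 0, 0],
    [0, 0, 0],
    [0, 0, 0],
    [0, 0, 0],
    [0, 0, 0],
    [0, 0, 0],
    [0, 0, 0],
    [0, 0, 0],
  ],
)

```text
clock: 34.55
position: [0.6464, -0.1654, 0.2788]
tool_rot: [3.135, 0.002, 1.69]
force: [0.1, 0.6, -0.9]
grip_width: 0.0653
```

>>> move_arm(
  jaw=[60, 60, 60, 60, 60, 60, 60],
  dp=[
    [0.02, -0.05, 0],
    [0.02, -0.05, 0],
    [0.02, -0.05, 0],
    [0.02, -0.05, 0],
    [0.02, -0.05, 0],
    [0, 0, 0],
    [0, 0, 0],
  ],
  rotation=[
    [0, 0, 0],
    [0, 0, 0],
    [0, 0, 0],
    [0, 0, 0],
    [0, 0, 0],
    [0, 0, 0],
    [0, 0, 0],
  ],
)

```text
clock: 35.42
position: [0.4376, -0.1088, 0.2744]
tool_rot: [3.141, -0.0, 1.69]
force: [-0.1, -0.1, -0.9]
grip_width: 0.0651
```

Run:
```python
from h import *
a=grab_frame("scene");b=grab_frame("side")
cv2.imwrite("pics/f.png",np.hstack([cv2.resize(a[120:280,200:400],(400,320)),cv2.resize(b[130:290,260:420],(320,320))]))
for n,im in (("scene",a),("side",b)):
    c=calibration(n)
    for q,s in blobs(im.max(2)<50,15,400):
        r=[onplane(c,q,z)[:2].round(3) for z in (.071,.089,.1105,.136)]
        if all(.5<x[0]<.75 for x in r) and 220<q[0]<400: print(n,q.round(1),s,r)
```

```text
scene [345.  198.2] [343 195   5   7  29] [array([0.614, 0.099]), array([0.625, 0.088]), array([0.637, 0.074]), array([0.652, 0.059])]
scene [343.9 210. ] [336 203  18  13 120] [array([0.652, 0.057]), array([0.662, 0.047]), array([0.674, 0.034]), array([0.689, 0.019])]
scene [329.8 209.3] [327 206   7   8  43] [array([0.616, 0.021]), array([0.626, 0.011]), array([ 0.639, -0.001]), array([ 0.654, -0.015])]
scene [313.1 220.6] [309 216   9  10  70] [array([ 0.615, -0.058]), array([ 0.626, -0.067]), array([ 0.638, -0.078]), array([ 0.653, -0.091])]
scene [328.5 224.3] [320 216  19  14 104] [array([ 0.663, -0.028]), array([ 0.673, -0.038]), array([ 0.685, -0.049]), array([ 0.699, -0.063])]
scene [294.9 231.4] [290 226  11  12  94] [array([ 0.609, -0.137]), array([ 0.62 , -0.145]), array([ 0.632, -0.155]), array([ 0.647, -0.166])]
scene [250.2 232.5] [247 229   7   8  43] [array([ 0.51 , -0.257]), array([ 0.522, -0.263]), array([ 0.537, -0.271]), array([ 0.554, -0.28 ])]
scene [313.2 240. ] [305 233  18  12  68] [array([ 0.679, -0.113]), array([ 0.689, -0.121]), array([ 0.7  , -0.131]), a
[... 440 characters left out ...]
[331.6 205.3] [320 201  23  10 106] [array([0.602, 0.029]), array([0.596, 0.009]), array([ 0.589, -0.015]), array([ 0.58 , -0.042])]
side [352.2 216.8] [348 212   9  10  68] [array([ 0.649, -0.039]), array([ 0.642, -0.057]), array([ 0.633, -0.079]), array([ 0.623, -0.105])]
side [334.4 224.1] [329 218  14  10  56] [array([ 0.587, -0.057]), array([ 0.581, -0.075]), array([ 0.574, -0.096]), array([ 0.566, -0.121])]
side [365.9 230.5] [361 225  10  12  98] [array([ 0.67 , -0.106]), array([ 0.662, -0.123]), array([ 0.653, -0.143]), array([ 0.643, -0.167])]
side [344.8 243. ] [340 237  13  10  42] [array([ 0.594, -0.139]), array([ 0.588, -0.156]), array([ 0.581, -0.175]), array([ 0.572, -0.198])]
```

View pics/f.png

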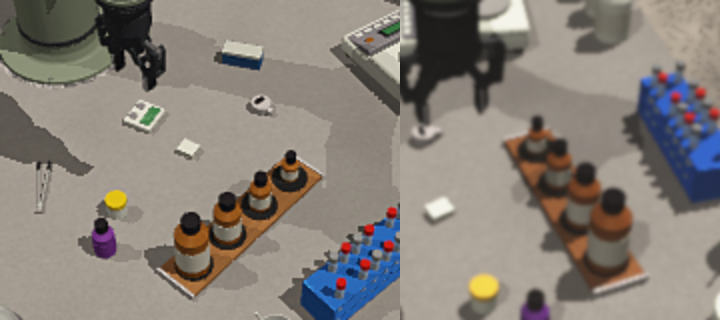

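All four stand upright on their rests, in order. In the scene view the caps are within about 3 mm of the rest centres seen by the same camera. Purple is in the same place (250,232), and the other bench items look undisturbed. Handing in.

```bash
python3 -c "
from workcell import workorder; print(workorder.job_done())"
```

```text
the job is handed in; nothing more can be done
None
```

The four brown bottles are standing upright on the tray in size order: smallest on rest1, nearest the balance, then second smallest, second largest, and largest on rest4 at the centrifuge end. I handed the job in at about 35.5 s of the 102 s limit.

- **Handling:** I gripped each bottle by its cap. Each touched its rest within 1 mm of the expected 15 mm height, at about 6–13 N. Bottle A was pressed a little harder, to 21 N, while I confirmed contact.
- **Last check:** seen by the scene camera, every cap is within about 3 mm of its rest centre. The side camera agreed for A, C and D. It gave no separate reading for B, whose cap merged with a neighbouring dark patch.
- **Other things:** the purple look-alike read at exactly the same pixel as before. The other small things showed no visible change, and the arm was clear of everything at hand-in.

The wrist and fixed cameras disagreed by about 3 mm in y on the rest positions, so I used the average.

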